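# Fit the bayonet cap to the filling head and hold it for the pressure test

## Task

Get the cake-filling head's wash-out port ready for its pressure test: pick up the blue bayonet cap by its grip bar, lower its two lugs through the two slots of the steel port, push it in against the spring and twist it clockwise (seen from above) about a quarter turn, as far as it goes. The port's spring turns the cap back as soon as it is let go, so finish with the gripper still holding the cap pushed in and turned hard round to its stop. Leave the timer, tape roll, spray bottle and the loose cake where they are.

Things in the scene. Friction and masses are not known exactly. Their poses are not given: they have to be found in the camera images.
- cap_center (a point): Centre of the loose bayonet cap (0.15 to 0.31 kg), half-way up its 63 mm height; it stands upright on its stem, z up. Steel stem diameter 32 mm, 20 mm long; above it a blue round flange, diameter 60 mm, 20 to 26 mm above the foot; on top a blue grip bar in line with the lugs. The same after a half turn.
- cap_grip (a point): Centre of the cap's blue grip bar, 44.5 mm above the cap's foot. The bar is 46 mm long along x, 16 mm wide across y (pinch it from above across y) and 37 mm tall; the flange lies right beneath it, 18.5 mm below this point.
- cap_foot (a point): Centre of the cap's underside. Two steel lugs stick out of the stem at its very foot, one at +x, one at -x: each 9 mm wide, 6 mm thick, reaching 25 mm from the axis.
- port_mouth (a point): Centre of the port's opening in its steel top plate, 62 mm above the table; z up. Plate 80 mm square, 6 mm thick; opening: octagon 37 mm across flats with two slots along +x and -x, 15 mm wide, ending 28.5 mm from the axis. Housing fixed on a 100 mm square foot plate; below the top, a pipe reaches 77 mm to +x and a dial 53 mm to -x. The same for the cap after a half turn.
- port_floor (a point): Top of the sprung floor in the port, on its axis, 7.5 mm below the plate's top face at rest; it sinks up to 10 mm as the cap's foot pushes it. Once the foot has pushed it 4.5 mm or more the lugs are below the plate and the cap can turn clockwise seen from above. Spring: about 3 N at first, 10 N fully down; it lifts turned lugs against the plate from below.
- port_plunger (a joint): How far the sprung floor in the port is pushed down, m: 0 at rest, 0.010 fully down; at 0.0045 the lugs are just below the plate. It needs to be at least 0.0035 at the end.
- port_rotor (a joint): Clockwise turn of the sprung rotor in the port, rad: 0 at rest, 1.25 at its stop. Its two brass dogs are met by the lugs after 0.1 to 0.2 rad of cap turn, so the cap turns about 1.4 rad in all from the slots. The spring resists with 0.07 N m at first, 0.2 N m at the stop, and turns the cap back when let go.
- timer: White pocket timer, 70 x 66 x 21 mm, lying flat; bystander. Origin at the centre of its underside.
- tape_roll: Roll of beige tape lying flat, 103 mm across, 25 mm high; bystander. Origin at the centre of its underside.
- spray_bottle: Upright spray bottle with a blue head, 56 x 120 x 272 mm; bystander. Origin at the centre of its underside.
- cake: Loose plain ring cake, about 81 mm across, 36 mm high; bystander. Origin at the centre of its underside.
Not all that is in view belongs to the job. What is meant by the part that bears cap_center is not brown, white or yellow, and is the smaller of those in its own colour.

How it is judged (in metres and radians):
On the way, in this order (a step that is already met when the one before it is completed fails the run):
1. the cap is lifted by the gripper (height (world z) of cap_center above 0.06 m and contact force between the fingers and cap above 1 N), for 0.1 s.
2. the cap is in the port and pushed in against the spring, not yet turned home (value of joint port_plunger above 0.0035 m and horizontal distance between cap_center and port_mouth below 0.006 m and value of joint port_rotor below 1 rad), for 0.05 s.
At the end, for the whole second after the job is handed in: The gripper still holds the cap (finger contact over 1 N); the cap is upright (within 0.12 rad) in the port, within 6 mm of its axis, its foot at least 10 mm below the top face and the spring floor pushed down by more than 3.5 mm; the rotor is turned more than 1.1 rad of its 1.25 rad (value of joint port_rotor above 1.1 rad and value of joint port_plunger above 0.0035 m and horizontal distance between cap_center and port_mouth below 0.006 m and z of cap_center in the frame of port_mouth below 0.0215 m and angle between cap_center's own z axis and vertical below 0.12 rad and contact force between the fingers and cap above 1 N); the arm keeps its last pose, push and grip.
It fails at once if the timer is moved more than 25 mm (distance of timer from where it was at the start of the episode above 0.025 m).
It fails at once if the tape roll is moved more than 25 mm (distance of tape_roll from where it was at the start of the episode above 0.025 m).
It fails at once if the spray bottle is moved more than 25 mm or tipped (distance of spray_bottle from where it was at the start of the episode above 0.025 m or angle between spray_bottle's own z axis and vertical above 0.5 rad).
It fails at once if the loose cake is moved more than 25 mm (distance of cake from where it was at the start of the episode above 0.025 m).
It also fails if it takes over 45 s, if anything falls off the work surface, if the arm or the gripper's body presses on something with over 40 N, if the wrist force passes 120 N, or if a joint passes its speed limit or range.

## Robot

A 6-joint arm with a two-finger parallel gripper is mounted at the origin on a cart in front of the work surface, level with it; the furniture and walls round the work are solid. World frame = base frame: x ahead of the robot, y to its left, z up, the work surface at z = 0. Lengths are in mm, angles in rad, forces in N, time in s.
With the tool pointing down it reaches from about 350 to 850 mm from the base axis. Payload 8.1 kg.
Tool frame: the origin (TCP) lies between the finger pads; the fingertips stand 8 mm ahead of it and the grasp point (between the pads) lies 11 mm behind it (robot.tip_reach is the distance from the TCP to the fingertips, in mm); x points along the fingers, y is the direction in which the jaws open and shut, and the axes are right-handed (so a half turn about x gives the same grasp; the last joint's range is limited). The gripper opens to 93 mm and grips with 3 to 60 N. Pads are 15 mm wide; open, the fingers measure 128 mm over their backs; the gripper's body (75 mm by 188 mm) begins 65 mm behind the grasp point.
Start: joints at [1.25, 0.13, 1.488, -0, 1.523, -0.085], TCP at [140.15, 583.406, 204.635] pointing down, gripper open.
Joint ranges: [-2.96, 2.96], [-0.89, 2.26], [0.02, 2.5], [-1.34, 4.48], [0, 2.73], [-2.66, 2.66]. Speed limits (rad/s): [2.39, 2.39, 2.79, 3.14, 3.14, 3.14].

## Interface

Orientations are given as a unit quaternion [w, x, y, z].
In Python, from plant import robot, eyes, spotter gives the robot as it stands.
- The arm moves only by the tool apply_moves, never from a script. Its argument "moves" is a list of rows, each a list of 2 entries, a list of its own where there are three numbers: the shift along the tool's x, y, z in mm, then the turn, a rotation vector about the tool's x, y, z in degrees. In form: [[[dx, dy, dz], [rx, ry, rz]], ...]. A call has 1 to 10 rows; each row shifts and turns the commanded pose from where the row before left it, along the tool's axes as they then stand; what a row does not reach is not made up. A row lasts 1/10 s, in which the tool goes at most 50 mm and 8.59 degrees, less where a joint would pass 70% of its speed; a pose out of reach is approached as far as the arm can. A call with a gripper value outside its range is refused whole. "jaw" is the opening, from 0 (shut) to 1 (fully open), set as the call begins (left out, the last holds). The fingers move at their own pace and stop on an object; "newtons" is the grip in N (left out, the last holds). Time passes only in rows, so rows that do not move let the fingers close. It gives the time, the measured TCP pose, the force and the opening at its end, in the units of the state.
- robot.read_state(): the state, without advancing time (a new reading comes with each control period).
- eyes.get_image(name): name is "side" or "top" or "wrist"; returns (picture, depth): 480x640x3 uint8, red, green, blue; 480x640 float32, mm along the optical axis (not along the pixel's ray), 0 where there is no reading.
- eyes.camera_model(name): a dict with "fov_y" (degrees; the focal length in pixels is half the picture's height over the tangent of half this angle, whatever the lens; pixels are square), "cx", "cy" (the principal point, pixels), "dist" ([k1, k2, p1, p2, k3] as OpenCV has them; the pictures are not rectified), "R" (3x3) and "t" (3): a world point X has camera coordinates R X + t. Camera axes: x right, y down, z forward; pixel columns grow to the right and rows downward; lengths in mm; the calibration is good to about 2 mm. A picture is of the moment at which its call begins: read the wrist's pose just before it. camera_model takes no time and is no camera call; for the wrist camera it gives the pose at the moment of the call.
- robot.close_job(): hands the job in, once; it reports no verdict.
Trained networks look in the newest picture that a camera, given by its name, has taken for a name from the list of things; names that differ only in an ending like _2 or _b are one class to them, and where a whole thing is asked for, a point or a joint stands for the part that bears it (a point fixed in the world has none). Each returns a list of dicts, best first, with "p" (0 to 1); they miss things now and then, are a little off and sometimes report something else, mostly with a low value. They report only what shows in the picture. A call takes as long as a camera call. They do not tell look-alikes from the thing itself.
- spotter.look_for(camera, thing): "location" ([column, row] in pixels, amid what is visible of it).
- spotter.tip_of(camera, thing): "location" ([column, row] in pixels: a listed point, or the origin of a listed thing).
The state is a dict: "t": time; "joints": joint angles; "dq": joint speeds; "effort": joint torques, N m; "ee_pos": TCP position; "eef_rot": TCP orientation; "force": force on the tool from outside, world axes, zero at the start; "wrist_torque": the same for the moment, N m; "opening": finger opening in mm.
Only numpy, scipy, OpenCV 4.12 (cv2) and the standard library are available. Lean on these libraries where they do the work, as an engineer would, in place of code of your own. Each camera call takes 0.05 s, during which the arm holds its last target. There are 200 camera calls.

## Working session

There is one attempt and no reset: what is moved stays moved. The work goes in short steps, Python scripts to look and compute and a tool call to move; the robot and the scene stay as the last step left them, time stands still between calls to the robot, and variables do not carry over. Pictures are saved under pics/ and viewed, on a budget of 10 in all, crops included, one or two more only if the job needs it, and the job is handed in when it is done.

Besides the shell and the picture viewer there is one more tool, called as a command line: name --argument value ..., lists and objects as JSON in quotes. apply_moves: Moves the arm, as the interface text tells. Its arguments: {"type":"object","properties":{"moves":{"type":"array"},"jaw":{"type":"number"},"newtons":{"type":"number"}},"required":["moves"]}

```bash
ls; mkdir -p pics
cat > h.py <<'E'
import numpy as np, cv2
from plant import robot, eyes, spotter
def K(m):
    f=240/np.tan(np.radians(m["fov_y"])/2)
    return np.array([[f,0,m["cx"]],[0,f,m["cy"]],[0,0,1.]])
def ray(m,px):
    u=cv2.undistortPoints(np.array([[px]],float),K(m),np.array(m["dist"],float))[0,0]
    return np.array([u[0],u[1],1.])
def at_depth(m,px,d):
    return np.array(m["R"]).T@(ray(m,px)*d-np.array(m["t"]))
def at_z(m,px,z):
    R=np.array(m["R"]);o=-R.T@np.array(m["t"]);v=R.T@ray(m,px)
    return o+v*(z-o[2])/v[2]
def proj(m,X):
    R=np.array(m["R"])
    return cv2.projectPoints(np.array(X,float).reshape(-1,3),cv2.Rodrigues(R)[0],np.array(m["t"],float),K(m),np.array(m["dist"],float))[0][:,0]
E
cat > a.py <<'E'
from h import *
np.set_printoptions(precision=1,suppress=True)
for c in("top","side"):
    im,d=eyes.get_image(c);m=eyes.camera_model(c)
    cv2.imwrite(f"pics/{c}1.png",im[:,:,::-1])
    print(c,m["fov_y"],-np.array(m["R"]).T@np.array(m["t"]))
    for n in["cap_grip","cap_center","port_mouth"]:
        for r in spotter.tip_of(c,n)[:4]:
            x,y=r["location"];dd=d[min(479,int(y)),min(639,int(x))]
            print(c,n,r["p"],r["location"],at_depth(m,(x,y),dd))
E
python3 a.py
```

```text
pics
top 43.92137422397359 [ 428.9    4.7 1565. ]
top cap_grip 0.96 [205.7, 248.9] [502.1 317.3  89.9]
top cap_grip 0.78 [262.7, 305.3] [365.3 171.   69.2]
top cap_grip 0.77 [243.5, 270.4] [451.3 219.5  90.6]
top cap_grip 0.61 [246.0, 232.9] [547.2 220.5  63.9]
top cap_center 0.84 [280.7, 257.3] [488.1 130.7  53.9]
top cap_center 0.79 [204.8, 248.7] [502.6 320.1  88.1]
top cap_center 0.7 [492.5, 230.5] [ 575.8 -423.3   13.7]
top cap_center 0.68 [247.3, 231.2] [551.3 216.8  67.5]
top port_mouth 0.85 [411.3, 230.6] [ 565.8 -200.8   51.3]
top port_mouth 0.67 [246.3, 231.3] [551.7 220.7  58.2]
top port_mouth 0.32 [322.2, 174.9] [712.5  32.1   0.8]
side 45.34723496680153 [ 386.2 1202.2  990.2]
side cap_grip 0.86 [334.0, 290.0] [485.2 154.2  58.7]
side cap_grip 0.82 [345.3, 309.5] [449.  239.6  79.6]
side cap_grip 0.65 [387.0, 302.1] [355.7 181.2  64.3]
side cap_grip 0.64 [314.6, 334.8] [504.1 343.9  94.1]
side cap_center 0.92 [338.4, 290.7] [474.5 153.4  57.4]
side cap_center 0.88 [344.4, 317.2] [450.1 237.4  52.9]
side cap_center 0.79 [313.9, 341.5] [503.9 353.9  84.1]
side cap_center 0.69 [385.4, 310.4] [356.9 177.   33.3]
side port_mouth 0.64 [327.9, 209.5] [ 548.1 -196.    57.4]
```

View pics/top1.png

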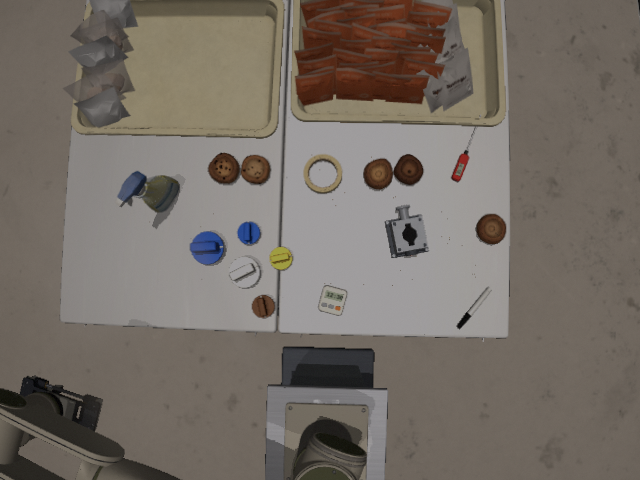

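View pics/side1.png

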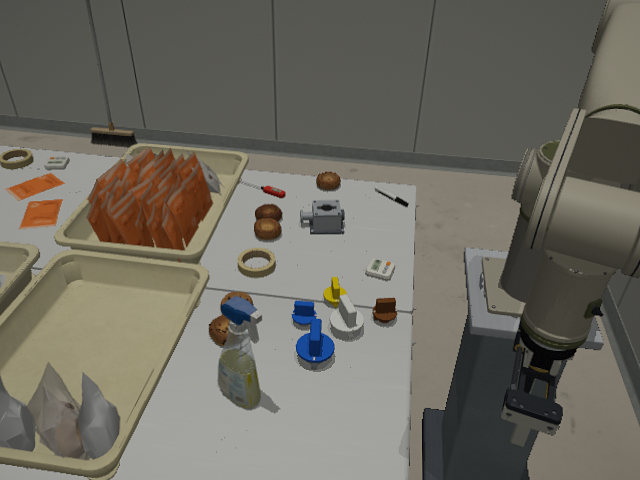

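The top view shows two blue caps: the small one at (249,233), around world (549,220), is the target. The large one at (207,248) is a decoy. The port is at (408,235) with its pipe pointing up in the image (+x). The spray bottle is at (155,192).

```bash
cat > b.py <<'E'
from h import *
from scipy.spatial.transform import Rotation as Ro
np.set_printoptions(precision=3,suppress=True)
s=robot.read_state();q=s["eef_rot"];R=Ro.from_quat([q[1],q[2],q[3],q[0]]).as_matrix()
print(s["t"],s["ee_pos"],s["joints"],s["force"],s["opening"]);print(R)
d=R.T@(np.array([549,220,250])-s["ee_pos"]);print("tool shift to (549,220,250)",d)
m=eyes.camera_model("wrist");C=-np.array(m["R"]).T@m["t"]
print("cam in tool",R.T@(C-s["ee_pos"]),"cam axes in tool",(np.array(m["R"])@R),m["fov_y"])
E
python3 b.py
```

```text
0.4 [140.132 583.34  204.489] [ 1.25   0.131  1.488 -0.     1.523 -0.085] [-0.439  1.26   0.168] 93.13822262131012
[[-0.     0.234  0.972]
 [-0.     0.972 -0.234]
 [-1.    -0.    -0.   ]]
tool shift to (549,220,250) [ -45.455 -257.764  482.443]
cam in tool [-180.421    0.315  -72.053] cam axes in tool [[-0.     1.    -0.   ]
 [-0.265  0.     0.964]
 [ 0.964  0.     0.265]] 63.50663384878906
```

apply_moves --moves '[[[-15, -18, 34], [0, 0, 0]], [[-15, -18, 34], [0, 0, 0]], [[-15, -18, 34], [0, 0, 0]], [[0, -18, 34], [0, 0, 0]], [[0, -18, 34], [0, 0, 0]], [[0, -18, 34], [0, 0, 0]], [[0, -18, 34], [0, 0, 0]], [[0, -18, 34], [0, 0, 0]], [[0, -18, 34], [0, 0, 0]], [[0, -18, 34], [0, 0, 0]]]' --jaw 0.5

```text
t: 1.4
ee_pos: [429.7, 327.8, 249.8]
eef_rot: [0.702, 0.083, 0.702, -0.083]
force: [0.5, 0.5, 1.1]
opening: 47.0
```

apply_moves --moves '[[[0, -20, 35], [0, 0, 0]], [[0, -20, 35], [0, 0, 0]], [[0, -20, 35], [0, 0, 0]], [[0, -17, 35], [0, 0, 0]], [[0, 0, 0], [-7, 0, 0]], [[0, 0, 0], [-6.5, 0, 0]], [[0, 0, 0], [0, 0, 0]], [[0, 0, 0], [0, 0, 0]]]'

```text
t: 2.2
ee_pos: [546.8, 221.4, 249.6]
eef_rot: [0.707, 0.001, 0.707, -0.001]
force: [0.6, 0.1, 0.5]
opening: 46.6
```

```bash
cat > c.py <<'E'
from h import *
import sys
np.set_printoptions(precision=1,suppress=True)
# measure bar orientation & centre from wrist depth
nm,cx,cy=sys.argv[1],float(sys.argv[2]),float(sys.argv[3])
m=eyes.camera_model("wrist");im,d=eyes.get_image("wrist");cv2.imwrite(f"pics/{nm}.png",im[:,:,::-1])
np.savez(nm,im=im,d=d,R=m["R"],t=m["t"])
g=np.indices((480,640));px=np.stack([g[1],g[0]],-1).reshape(-1,1,2).astype(float)
u=cv2.undistortPoints(px,K(m),np.array(m["dist"],float))[:,0]
P=(np.c_[u,np.ones(len(u))]*d.reshape(-1,1)-np.array(m["t"]))@np.array(m["R"])
np.save(nm+"_P",P.reshape(480,640,3))
near=(np.hypot(P[:,0]-cx,P[:,1]-cy)<50)&(d.reshape(-1)>0)
print("z hist",np.histogram(P[near,2],bins=np.arange(-10,120,5)))
for n in["cap_grip","cap_center","port_mouth"]:
    for r in spotter.tip_of("wrist",n)[:4]:
        x,y=r["location"];print(n,r["p"],r["location"],P.reshape(480,640,3)[min(479,int(y)),min(639,int(x))])
b=near&(P[:,2]>55)&(P[:,2]<75)
if b.sum()>20:
    r=cv2.minAreaRect(P[b,:2].astype(np.float32));print("bar top",r,b.sum(),P[b].mean(0))
E
python3 b.py; python3 c.py w1 549 220
```

```text
2.2 [546.777 221.44  249.635] [ 0.298  0.089  1.452 -0.     1.601 -1.269] [0.584 0.122 0.454] 46.59890842398592
[[ 0.     0.003  1.   ]
 [-0.     1.    -0.003]
 [-1.    -0.     0.   ]]
tool shift to (549,220,250) [-0.365 -1.433  2.228]
cam in tool [-180.433    0.143  -72.002] cam axes in tool [[-0.     1.    -0.   ]
 [-0.265  0.     0.964]
 [ 0.964  0.     0.265]] 63.50663384878906
z hist (array([   0,  924, 2770,    0,    0,    0,   75, 1583,   12,    7,    9,
         15,    9,   14,  743,   14,    0,    0,    0,    0,    0,    0,
          0,    0,    0]), array([-10,  -5,   0,   5,  10,  15,  20,  25,  30,  35,  40,  45,  50,
        55,  60,  65,  70,  75,  80,  85,  90,  95, 100, 105, 110, 115]))
cap_grip 0.88 [264.2, 11.3] [367.8 175.   62.5]
cap_grip 0.87 [316.2, 218.3] [549.  218.9  64.2]
cap_grip 0.82 [322.2, 109.8] [450.8 224.6  86.6]
cap_grip 0.8 [428.6, 171.7] [502.2 316.1  92.1]
cap_center 0.83 [322.2, 111.0] [452.4 224.6  86. ]
cap_center 0.79 [316.6, 212.6] [543.5 218.9  62.3]
cap_center 0.73 [228.0, 152.7] [486.6 137.9  64.2]
cap_center 0.68 [266.6, 15.1] [371.4 176.8  63.9]
bar top ((552.1602783203125, 217.9539337158203), (46.253990173339844, 15.917555809020996), 3.19878888130188) 771 [551.  218.   63.1]
```

apply_moves --moves '[[[0, -3.4, 5.4], [0, 0, 0]], [[0, 0, 0], [-3.4, 0, 0]], [[35, 0, 0], [0, 0, 0]], [[40, 0, 0], [0, 0, 0]], [[40, 0, 0], [0, 0, 0]], [[40, 0, 0], [0, 0, 0]], [[30, 0, 0], [0, 0, 0]], [[15, 0, 0], [0, 0, 0]], [[11, 0, 0], [0, 0, 0]], [[0, 0, 0], [0, 0, 0]]]'

```text
t: 3.4
ee_pos: [552.0, 217.8, 38.0]
eef_rot: [0.706, -0.021, 0.707, 0.021]
force: [-0.6, -0.1, -0.0]
opening: 46.7
```

apply_moves --moves '[[[0, 0, 0], [0, 0, 0]], [[0, 0, 0], [0, 0, 0]], [[0, 0, 0], [0, 0, 0]], [[0, 0, 0], [0, 0, 0]], [[0, 0, 0], [0, 0, 0]]]' --jaw 0 --newtons 50

```text
t: 3.9
ee_pos: [552.8, 218.2, 39.4]
eef_rot: [0.707, -0.021, 0.706, 0.021]
force: [-0.1, 0.3, 4.7]
opening: 15.7
```

apply_moves --moves '[[[-5, 0, 0], [0, 0, 0]], [[-15, 0, 0], [0, 0, 0]], [[-30, 0, 0], [0, 0, 0]], [[-35, 0, 0], [0, 0, 0]], [[-35, 0, 0], [0, 0, 0]], [[-35, 0, 0], [0, 0, 0]], [[-25, 0, 0], [0, 0, 0]], [[0, -10, 0], [0, 0, 0]], [[0, -21, 0], [0, 0, 0]], [[0, -30, 5], [0, 0, 0]]]'

```text
t: 4.9
ee_pos: [559.6, 157.0, 217.2]
eef_rot: [0.706, -0.022, 0.708, 0.022]
force: [-0.2, -0.1, -3.1]
opening: 15.5
```

apply_moves --moves '[[[0, -40, 5], [0, 0, 0]], [[0, -40, 5], [0, 0, 0]], [[0, -40, 5], [0, 0, 0]], [[0, -40, 5], [0, 0, 0]], [[0, -40, 5], [0, 0, 0]], [[0, -40, 5], [0, 0, 0]], [[0, -40, 5], [0, 0, 0]], [[0, -40, 5], [0, 0, 0]], [[0, -40, 2], [0, 0, 0]], [[0, 0, 0], [0, 0, 0]]]'

```text
t: 5.9
ee_pos: [622.2, -205.2, 216.1]
eef_rot: [0.706, -0.019, 0.708, 0.019]
force: [-0.4, 0.3, -4.0]
opening: 15.2
```

apply_moves --moves '[[[0, 0, 0], [0, 0, 0]], [[0, 0, 0], [0, 0, 0]]]'

```text
t: 6.1
ee_pos: [623.3, -198.8, 217.4]
eef_rot: [0.706, -0.021, 0.707, 0.021]
force: [-0.2, 0.7, -3.7]
opening: 15.1
```

```bash
python3 b.py; python3 c.py w2 565 -200
```

```text
6.1 [ 623.258 -198.846  217.401] [-0.387  0.274  1.302  0.     1.568 -2.017] [-0.176  0.697 -3.683] 15.077608547081098
[[-0.002 -0.059  0.998]
 [ 0.001  0.998  0.059]
 [-1.     0.001 -0.002]]
tool shift to (549,220,250) [-31.99  422.55  -49.363]
cam in tool [-180.421    0.098  -71.982] cam axes in tool [[ 0.     1.    -0.   ]
 [-0.265  0.     0.964]
 [ 0.964 -0.     0.265]] 63.50663384878906
z hist (array([   0,   46,  135,  283,    1,    0,    0,    0,    5,   64,  283,
         42, 1171,  900, 6543,    2,    0,    0,    0,    0,    0,    0,
          0,    0,    0]), array([-10,  -5,   0,   5,  10,  15,  20,  25,  30,  35,  40,  45,  50,
        55,  60,  65,  70,  75,  80,  85,  90,  95, 100, 105, 110, 115]))
cap_grip 0.8 [319.8, 291.6] [ 615.2 -199.2  241.5]
port_mouth 0.98 [324.3, 143.1] [ 554.8 -198.2   54.8]
bar top ((556.4965209960938, -197.0833740234375), (80.43307495117188, 80.35549926757812), 11.936086654663086) 7445 [ 557.9 -197.7   61.6]
```

View pics/w2.png

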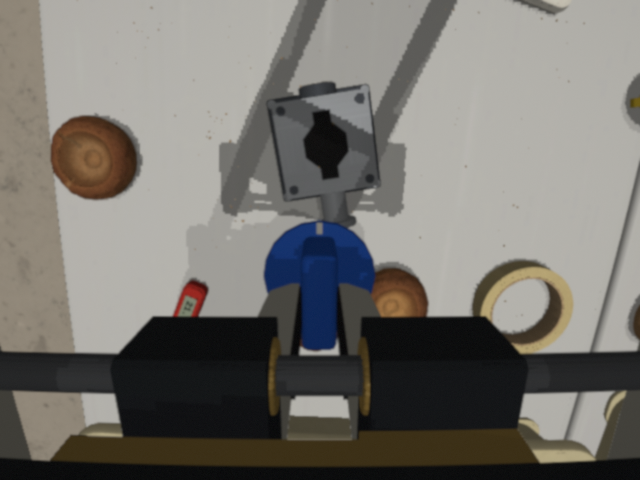

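Plate centre is about (556.5,-197.1), with slots at 11.9°, matching the view (hole at (325,145), slots sloping down-right). Next I check the hole itself and the bar in the hand.

```bash
cat > e.py <<'E'
from h import *
import sys
nm=sys.argv[1];tz=float(sys.argv[2])
z=np.load(nm+".npz");P=np.load(nm+"_P.npy");im=z["im"].astype(int);m=eyes.camera_model("wrist");m["R"],m["t"]=z["R"],z["t"]
hsv=cv2.cvtColor(z["im"],cv2.COLOR_RGB2HSV)
blue=(abs(hsv[...,0].astype(int)-113)<14)&(hsv[...,1]>120)
for a,b in((tz+18,tz+32),(tz-20,tz-7)):
    k=blue&(P[...,2]>a)&(P[...,2]<b)
    print("hand blue",a,b,k.sum(),P[k].mean(0),P[k].min(0),P[k].max(0),cv2.minAreaRect(P[k][:,:2].astype(np.float32)))
dark=(im.sum(2)<75).astype(np.uint8);dark[200:]=0
n,l,s,c=cv2.connectedComponentsWithStats(dark)
for i in range(1,n):
    if s[i][4]>150:
        ys,xs=np.nonzero(l==i);Q=np.array([at_z(m,p,62) for p in zip(xs,ys)])
        print(s[i],Q.mean(0),cv2.minAreaRect(Q[:,:2].astype(np.float32)))
E
python3 e.py w2 217.4
```

```text
hand blue 235.4 249.4 3414 [ 619.64379578 -199.14285624  241.07851785] [ 598.75485083 -208.15202433  235.41708803] [ 643.90614768 -190.15376789  249.38092354] ((621.5169677734375, -199.11831665039062), (45.21903610229492, 16.565383911132812), 2.6246140003204346)
hand blue 197.4 210.4 3995 [ 611.07333238 -199.15716714  204.44247791] [ 592.41141375 -227.44701153  199.86930889] [ 631.58302673 -169.47075844  210.24515851] ((611.3828125, -198.96971130371094), (37.84832763671875, 58.090301513671875), 2.7512454986572266)
[ 305  112   42   66 1753] [ 555.75313053 -197.00076501   62.        ] ((556.4002685546875, -196.9383087158203), (35.854331970214844, 50.96762466430664), 73.4190444946289)
```

apply_moves --moves '[[[0, 3, -15], [0, 0, 0]], [[0, 3, -25], [0, 0, 0]], [[0, 0, -15.5], [0, 0, 0]], [[0, 0, -10], [0, 0, 0]], [[0, 0, 0], [-4.5, 0, 0]], [[0, 0, 0], [-4.2, 0, 0]], [[30, 0, 0], [0, 0, 0]], [[40, 0, 0], [0, 0, 0]], [[25, 0, 0], [0, 0, 0]], [[15, 0, 0], [0, 0, 0]]]'

```text
t: 7.3
ee_pos: [557.1, -196.3, 105.9]
eef_rot: [0.702, -0.074, 0.704, 0.075]
force: [-0.8, -0.1, -3.7]
opening: 15.4
```

apply_moves --moves '[[[0, 0, 0], [0, 0, 0]], [[0, 0, 0], [0, 0, 0]], [[0, 0, 0], [0, 0, 0]]]'

```text
t: 7.6
ee_pos: [559.8, -198.0, 111.0]
eef_rot: [0.704, -0.075, 0.702, 0.074]
force: [0.7, -0.2, -3.2]
opening: 15.3
```

```bash
python3 b.py|head -4; python3 c.py w3 557 -197|tail -1; python3 e.py w3 107
```

```text
7.6 [ 559.812 -197.982  111.016] [-0.426  0.172  1.616  0.     1.35  -2.208] [ 0.672 -0.173 -3.206] 15.323817439477347
[[ 0.003 -0.21   0.978]
 [-0.001  0.978  0.21 ]
 [-1.    -0.002  0.003]]
bar top ((553.8042602539062, -197.52642822265625), (75.62113952636719, 80.52984619140625), 12.075888633728027) 6817 [ 537.1 -198.8   62.3]
hand blue 125.0 139.0 3504 [ 555.76489921 -199.03022819  134.46347355] [ 535.14518237 -210.28618167  125.07997341] [ 580.72048261 -186.83298199  138.44103467] ((557.8361206054688, -198.54566955566406), (44.70096206665039, 16.870113372802734), 13.221202850341797)
hand blue 87.0 100.0 4110 [ 547.93476572 -200.49626664   97.93574478] [ 529.11808912 -227.62673545   92.63020184] [ 572.23297949 -168.97883976   99.94906528] ((548.0612182617188, -200.4676513671875), (37.944374084472656, 58.7685546875), 11.806498527526855)
```

View pics/w3.png

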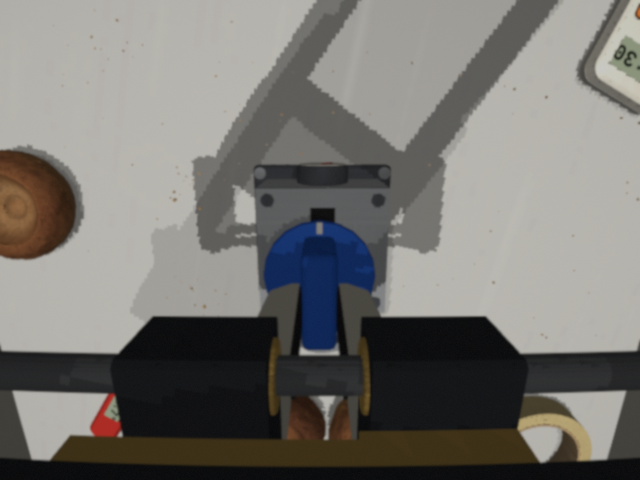

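apply_moves --moves '[[[0, 1.7, -1.9], [0, 0, 0]], [[0, 0, 0], [0, 0, 0]], [[5, 0, 0], [0, 0, 0]], [[4, 0, 0], [0, 0, 0]], [[3, 0, 0], [0, 0, 0]], [[2, 0, 0], [0, 0, 0]], [[0, 0, 0], [0, 0, 0]], [[0, 0, 0], [0, 0, 0]]]'

```text
t: 8.6
ee_pos: [556.1, -196.1, 94.6]
eef_rot: [0.703, -0.074, 0.703, 0.074]
force: [0.3, -0.0, -3.7]
opening: 15.4
```

The foot is at about z=56, inside the slots, with no contact force. I recentre a little and push.

apply_moves --moves '[[[0, -0.8, 1], [0, 0, 0]], [[0, 0, 0], [0, 0, 0]], [[2, 0, 0], [0, 0, 0]], [[2, 0, 0], [0, 0, 0]], [[2, 0, 0], [0, 0, 0]], [[2, 0, 0], [0, 0, 0]], [[0, 0, 0], [0, 0, 0]], [[0, 0, 0], [0, 0, 0]]]'

```text
t: 9.4
ee_pos: [557.7, -196.9, 87.2]
eef_rot: [0.703, -0.075, 0.703, 0.074]
force: [-0.2, 0.1, 3.3]
opening: 15.3
```

apply_moves --moves '[[[1.5, 0, 0], [0, 0, 0]], [[0.5, 0, 0], [0, 0, 0]], [[0, 0, 0], [6, 0, 0]], [[0, 0, 0], [6, 0, 0]], [[0, 0, 0], [6, 0, 0]], [[0, 0, 0], [6, 0, 0]], [[0, 0, 0], [6, 0, 0]], [[0, 0, 0], [0, 0, 0]], [[0, 0, 0], [0, 0, 0]]]' --newtons 60

```text
t: 10.3
ee_pos: [557.5, -197.6, 85.1]
eef_rot: [0.699, 0.11, 0.698, -0.111]
force: [-0.3, -1.4, 5.3]
opening: 15.2
```

```bash
cat >> b.py <<'E'
print("yaw",np.degrees(np.arctan2(R[1,2],R[0,2])),"torque",s["wrist_torque"])
E
python3 b.py
```

```text
10.3 [ 557.479 -197.569   85.113] [-0.427  0.192  1.642 -0.001  1.306 -1.684] [-0.323 -1.421  5.319] 15.238221183388193
[[ 0.001  0.308  0.951]
 [-0.001  0.951 -0.308]
 [-1.    -0.001  0.001]]
tool shift to (549,220,250) [-165.509  394.487 -136.419]
cam in tool [-180.41     0.392  -72.087] cam axes in tool [[-0.001  1.    -0.   ]
 [-0.265  0.     0.964]
 [ 0.964  0.001  0.265]] 63.50663384878906
yaw -17.92776855405036 torque [-0.526  0.065  0.114]
```

apply_moves --moves '[[[0, 0, 0], [6, 0, 0]], [[0, 0, 0], [6, 0, 0]], [[0, 0, 0], [6, 0, 0]], [[0, 0, 0], [6, 0, 0]], [[0, 0, 0], [6, 0, 0]], [[0, 0, 0], [6, 0, 0]], [[0, 0, 0], [6, 0, 0]], [[0, 0, 0], [4, 0, 0]], [[0, 0, 0], [0, 0, 0]], [[0, 0, 0], [0, 0, 0]]]'

```text
t: 11.3
ee_pos: [556.6, -198.4, 84.9]
eef_rot: [0.6, 0.373, 0.6, -0.375]
force: [-3.4, -5.6, 6.0]
opening: 15.4
```

```bash
python3 b.py|sed -n '1p;$p'
```

```text
11.3 [ 556.576 -198.394   84.852] [-0.427  0.193  1.643 -0.003  1.306 -0.882] [-3.354 -5.618  5.976] 15.391025348524016
yaw -63.93250682235071 torque [-1.22   0.818  0.234]
```

apply_moves --moves '[[[0, -0.8, 0.5], [0, 0, 0]], [[0, 0, 0], [3, 0, 0]], [[0, 0, 0], [3, 0, 0]], [[0, 0, 0], [0, 0, 0]], [[0, 0, 0], [0, 0, 0]]]'

```text
t: 11.8
ee_pos: [556.2, -198.8, 84.8]
eef_rot: [0.58, 0.404, 0.579, -0.406]
force: [-2.8, -4.3, 5.4]
opening: 15.6
```

```bash
python3 b.py|sed -n '1p;$p'
```

```text
11.8 [ 556.229 -198.761   84.81 ] [-0.429  0.192  1.643 -0.002  1.306 -0.778] [-2.774 -4.282  5.412] 15.587077020581432
yaw -69.92287868821052 torque [-0.899  0.72   0.178]
```

```bash
python3 c.py w4 557 -197|tail -1; python3 e.py w4 84.8
```

```text
bar top ((555.82275390625, -196.57838439941406), (80.4898452758789, 79.53474426269531), 12.362010955810547) 11886 [ 550.3 -182.    65.7]
hand blue 102.8 116.8 3422 [ 555.53025408 -194.02398923  108.41011588] [ 541.887527   -217.86861153  102.81072507] [ 569.98567167 -173.1489882   115.76811399] ((556.319580078125, -195.85557556152344), (16.446508407592773, 45.064781188964844), 20.528379440307617)
hand blue 64.8 77.8 4050 [ 552.64284875 -186.32835908   71.71165753] [ 526.92303447 -214.53806132   68.27415372] [ 585.44995508 -166.97085145   77.75807713] ((552.7337036132812, -187.1387939453125), (58.406219482421875, 38.2580680847168), 20.475257873535156)
```

View pics/w4.png

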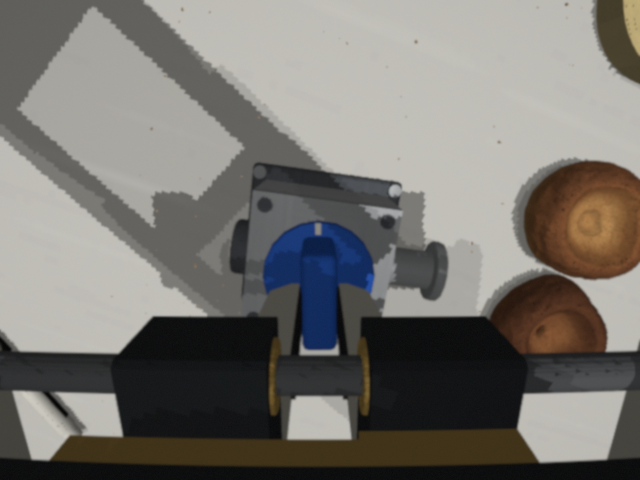

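The bar sits at -69.5°, so the cap has turned about 1.42 rad and follows the gripper without slip. I press further to find the hard stop.

apply_moves --moves '[[[0, 0, 0], [2, 0, 0]], [[0, 0, 0], [2, 0, 0]], [[0, 0, 0], [0, 0, 0]], [[0, 0, 0], [0, 0, 0]]]'

```text
t: 12.4
ee_pos: [556.1, -198.8, 84.8]
eef_rot: [0.565, 0.424, 0.565, -0.426]
force: [-4.0, -4.3, 5.5]
opening: 15.4
```

```bash
python3 b.py|sed -n '1p;$p'
```

```text
12.4 [ 556.133 -198.751   84.781] [-0.428  0.192  1.643 -0.002  1.306 -0.709] [-4.048 -4.281  5.467] 15.357821122080434
yaw -73.88568390078495 torque [-0.949  0.759  0.666]
```

The torque jumped from 0.18 to 0.67 N m over the last 4°, so the cap is at its stop. A short hold to check it stays put, then I hand in.

apply_moves --moves '[[[0, 0, 0], [0, 0, 0]], [[0, 0, 0], [0, 0, 0]], [[0, 0, 0], [0, 0, 0]], [[0, 0, 0], [0, 0, 0]], [[0, 0, 0], [0, 0, 0]]]'

```text
t: 12.9
ee_pos: [556.1, -198.7, 84.7]
eef_rot: [0.565, 0.424, 0.565, -0.426]
force: [-3.4, -4.4, 5.5]
opening: 15.3
```

```bash
python3 b.py|sed -n '1p;$p'; python3 c.py w5 557 -197|tail -1; python3 e.py w5 84.8|head -1; python3 -c "
from plant import robot
print(robot.close_job())"
```

```text
12.9 [ 556.115 -198.745   84.746] [-0.428  0.192  1.643 -0.002  1.306 -0.709] [-3.426 -4.432  5.461] 15.291589671524145
yaw -73.88095773972547 torque [-0.93   0.75   0.705]
bar top ((555.8912353515625, -196.64016723632812), (80.42394256591797, 79.76396942138672), 12.297392845153809) 11834 [ 551.5 -181.4   65.7]
hand blue 102.8 116.8 3396 [ 555.65946655 -193.97394808  108.35587417] [ 542.50781118 -218.13318631  102.85918179] [ 570.1333124  -173.10888356  116.72527754] ((556.4976196289062, -195.78199768066406), (16.6451416015625, 45.147403717041016), 18.663192749023438)
the job is handed in; nothing more can be done
None
```

The small blue cap is in the port, pushed in against the spring and turned clockwise to its stop. I handed the job in at about 13 s with the gripper still holding it. No verdict was reported, so these are my own last checks:

- **Turn:** the cap turned about 83° (1.45 rad) from the slots by the camera. Allowing for the play before the dogs, the rotor should be near its 1.25 rad stop. Torque about the vertical rose from 0.18 to about 0.7 N m over the last 4°, which points to the hard stop.
- **Push:** the spring floor is about 8 mm down, from the hand height. The spring force of about 9 N agrees.
- **Position:** the cap is about 1–1.5 mm off the port axis.
- **Grip:** the fingers are closed on the bar at 15.3 mm, with grip set to 60 N.

- **Disagreement:** the gripper has turned about 86° and the bar about 83°, so there is roughly 2.5° of twist in the grip against the stop. Holding for 0.5 s showed no drift in the gripper's pose.
- **Side force:** about 5–6 N remains on the tool, from the stem leaning lightly on the opening.
- **Bystanders:** the arm kept clear of the timer, tape roll, spray bottle and cake on its path. I did not measure their positions again at the end.

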